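Nest the upturned lids

TASK

Nest the three upside-down domed lids into one stack standing on the worktop: the middle orange lid in the large blue one, and the small green lid in the orange one, all still upside down, each sitting level and centred with its knob flat on the floor of the lid below. The green lid is in the blue one now and has to come out first. Do not push or knock over the kitchen roll and the two jars standing around.

Things in the scene. Friction and masses are not known exactly. Their poses are not given: they have to be found in the camera images.
- large_lid: Large blue domed lid, upside down like a bowl, 300 g, loose, 200 mm across, 67 mm high. Origin: centre of the flat underside of its black knob (60 mm wide, 18 mm high), on which it stands; z up its axis. Dome 110 mm wide at z = 18, full width at z = 47; above, to the rim at 67, an upright skirt 8 mm thick, 20 mm tall: pinch it here. Inner floor at z = 23, flat for 100 mm.
- middle_lid: Middle-sized orange domed lid, upside down like a bowl, 180 g, loose, 148 mm across, 63 mm high. Origin: centre of the flat underside of its black knob (52 mm wide, 18 mm high), on which it stands; z up its axis. Dome 90 mm wide at z = 18, full width at z = 43; above, to the rim at 63, an upright skirt 8 mm thick, 20 mm tall: pinch it here. Inner floor at z = 23, flat for 80 mm.
- small_lid: Small green domed lid, upside down like a bowl, 100 g, loose, 96 mm across, 59 mm high. Origin: centre of the flat underside of its black knob (44 mm wide, 18 mm high), on which it stands; z up its axis. Dome 60 mm wide at z = 18, full width at z = 39; above, to the rim at 59, an upright skirt 8 mm thick, 20 mm tall: pinch it here. Inner floor at z = 23, flat for 50 mm. Starts in the large lid.
- paper_roll: Bystander: white kitchen roll standing upright, loose, 108 x 115 mm, 228 mm tall. Origin: centre of its foot; z up. (Behind and above it hangs a wall cabinet: front at x = 0.59 m, underside at z = 0.44 m.)
- coffee_jar: Bystander: glass jar with dark contents and black cap, standing, loose, 84 mm diameter, 140 mm tall. Origin: centre of its foot; z up.
- jam_jar: Bystander: red jam jar with green cap, standing, loose, 64 mm diameter, 99 mm tall. Origin: centre of its foot; z up.

How it is judged:
By the outcome, as a careful person would: the job done as asked, in the order asked, and still so for the second after the job is handed in, with the robot touching nothing.
It also fails if it takes over 64 s, if anything falls off the work surface, if the arm or the gripper's body presses on something with over 40 N, if the wrist force passes 120 N, or if a joint passes its speed limit or range.

ROBOT

A 6-joint arm with a two-finger parallel gripper is mounted at the origin on a cart in front of the work surface, level with it; the furniture and walls round the work are solid. World frame = base frame: x ahead of the robot, y to its left, z up, the work surface at z = 0. Lengths are in mm, angles in degrees, forces in N, time in s.
With the tool pointing down it reaches from about 350 to 850 mm from the base axis. Payload 8.1 kg.
Tool frame: the origin (TCP) lies between the finger pads; the fingertips stand 25 mm ahead of it and the grasp point (between the pads) lies 6 mm ahead of it (r.tcp_to_tips is the distance from the TCP to the fingertips, in mm); z points along the fingers, y is the line along which they close (so a half turn about z gives the same grasp; the last joint's range is limited). The gripper opens to 85 mm and grips with 20 to 120 N. Pads are 22 mm wide; open, the fingers measure 114 mm over their backs; the gripper's body (76 mm by 85 mm) begins 54 mm behind the grasp point. The pads swing forward as they close: fully open they stand 13 mm farther back than shut.
Start: joints at [-80.18, 7.471, 85.268, -0, 87.261, -4.893], TCP at [152.412, -580.324, 256.292] pointing down, gripper open.
Joint ranges: [-169.43, 169.43], [-51.17, 129.36], [1.28, 143.12], [-76.62, 256.62], [0, 156.53], [-152.29, 152.29]. Speed limits (degrees/s): [136.94, 136.94, 159.86, 180, 180, 180].

INTERFACE

Orientations are given as [roll, pitch, yaw] about the fixed x, y, z axes, in that order (R = Rz(yaw) Ry(pitch) Rx(roll)).
In Python, from bench import r gives the robot as it stands.
- The arm moves only by the tool apply_moves, never from a script. Its arguments are lists of equal length, an entry for each row: "angular": the turn, a rotation vector about the world's x, y, z in units of 8 degrees (1.0 is 8 degrees), a list of three; "travel": the shift along the world's x, y, z in units of 40 mm (1.0 is 40 mm), a list of three; "jaw": the opening, from 0 (shut) to 1 (fully open). A call has 1 to 20 rows; each row shifts and turns the commanded pose from where the row before left it; what a row does not reach is not made up. A row lasts 1/8 s, in which the tool goes at most 62.5 mm and 10.7 degrees, less where a joint would pass 70% of its speed; a pose out of reach is approached as far as the arm can. A call is refused whole if a number of a shift passes 1 or a number of a turn 1, either way. A call with a gripper value outside its range is refused whole. The fingers move at their own pace and stop on an object; "force" is the grip in N (left out, the last holds). Time passes only in rows, so rows that do not move let the fingers close. It gives the time, the measured TCP pose, the force, the opening and the grip force at its end, in the units of the state.
- r.sense(): the state, without advancing time (a new reading comes with each control period).
- r.snapshot(name): name is "side" or "top" or "wrist"; returns a dict with "color" (480x640x3 uint8, red, green, blue), "fx", "fy", "cx", "cy" (pixels), "R" (3x3) and "t" (3): a world point X has camera coordinates R X + t; the wrist camera has in their place "mount" (4x4, takes a point from camera to tool coordinates, whose origin is the TCP and whose axes are the flange's). Camera axes: x right, y down, z forward; pixel columns grow to the right and rows downward; lengths in mm; the calibration is good to about 2 mm. A picture is of the moment at which its call begins: read the wrist's pose just before it. There is no depth.
- r.hand_in(): hands the job in; it is judged then, once.
The state is a dict: "time": time; "joint_pos": joint angles; "qd": joint speeds; "joint_efforts": joint torques, N m; "tool_pos": TCP position; "tcp_rot": TCP orientation; "ft_force": force on the tool from outside, world axes, zero at the start; "wrist_torque": the same for the moment, N m; "finger_gap": finger opening in mm; "grip_force": force on a finger pad.
Only numpy, scipy, OpenCV 4.12 (cv2) and the standard library are available. Lean on these libraries where they do the work, as an engineer would, in place of code of your own. Each camera call takes 0.05 s, during which the arm holds its last target. There are 200 camera calls.

## Working session

There is one attempt and no reset: what is moved stays moved. The work goes in short steps, Python scripts to look and compute and a tool call to move; the robot and the scene stay as the last step left them, time stands still between calls to the robot, and variables do not carry over. Pictures are saved under pics/ and viewed, at most 13 in all, crops included, and the job is handed in when it is done.

Besides the shell and the picture viewer there is one more tool, called as a command line: name --argument value ..., lists and objects as JSON in quotes. apply_moves: Moves the arm, as the interface text tells. Its arguments: {"type":"object","properties":{"angular":{"type":"array"},"travel":{"type":"array"},"jaw":{"type":"array"},"force":{"type":"number"}},"required":["angular","travel","jaw"]}

```bash
mkdir -p pics; ls; python3 - <<'E'
from bench import r
import cv2,pickle
d={}
for n in("top","side"):
    s=r.snapshot(n);d[n]=s;cv2.imwrite(f"pics/{n}0.png",s["color"][:,:,::-1])
    print(n,s["fx"],s["fy"],s["cx"],s["cy"],s["R"],s["t"])
pickle.dump(d,open("s0.pkl","wb"))
s=r.sense();print(s)
E
```

```text
pics
top 544.7738124649953 544.7738124649953 324.67561286667427 235.87925563582647 [[-0.03002009 -0.99944521 -0.01442434]
 [-0.98594196  0.03198139 -0.16399893]
 [ 0.16436925  0.0092983  -0.98635505]] [  16.17233506  499.77220447 1476.02930923]
side 469.59844458777116 469.59844458777116 320.1589108907632 235.4075642878319 [[ 0.93141216 -0.36387288  0.00824072]
 [-0.14046233 -0.38024717 -0.91415667]
 [ 0.33577033  0.85029913 -0.40527728]] [-465.87170634  106.57113222 1225.33137999]
{'time': 0.1, 'joint_pos': array([-8.01790395e+01,  7.51265194e+00,  8.53240438e+01,  2.72769986e-04,
        8.72640077e+01, -4.89160841e+00]), 'qd': array([-0.05713109, -0.05858952, -0.16122663, -0.04969827, -0.01680523,
       -0.00503141]), 'joint_efforts': array([-7.89654541e-05, -5.70949602e+01, -5.01944661e+01, -3.12809489e-04,
        8.06347467e-03,  3.43539000e-06]), 'tool_pos': array([ 152.33855466, -579.84707419,  255.32019201]), 'tcp_rot': array([-1.79899687e+02, -8.85852494e-03,  1.47125479e+01]), 'ft_force': array([-0.31078291,  0.29124531, -0.39013472]), 'wrist_torque': array([ 0.00892121, -0.02656637,  0.00610225]), 'grip_force': 0.0, 'finger_gap': 85.2368644732984}
```

View pics/top0.png

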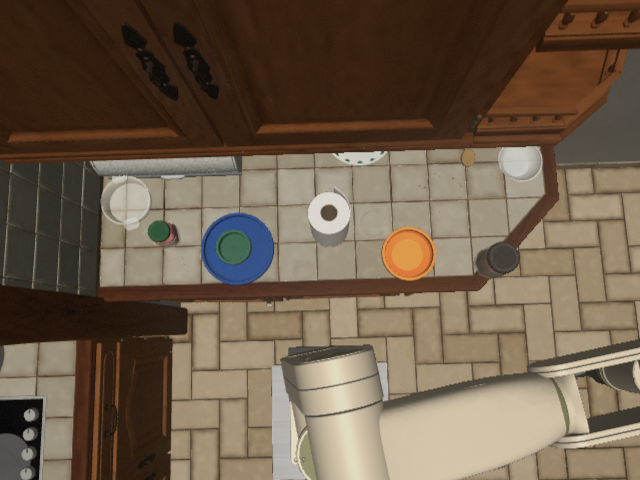

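View pics/side0.png

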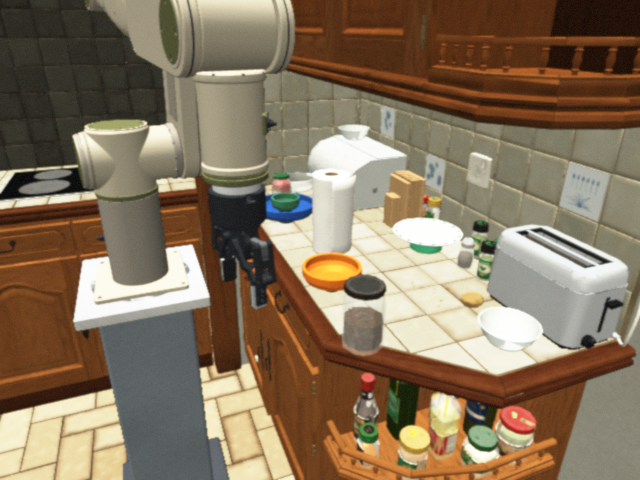

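Top view: blue lid at px (238,248) with green at (234,246), orange (409,254), roll (329,213), jam jar (161,232), coffee jar (503,258). The front worktop edge is near row 285. Next I'll fit circles to the rims on their planes.

```bash
cat >h.py <<'E'
import numpy as np,cv2
from scipy.optimize import least_squares
def back(s,uv,z):
    uv=np.atleast_2d(uv).astype(float)
    d=np.c_[(uv[:,0]-s["cx"])/s["fx"],(uv[:,1]-s["cy"])/s["fy"],np.ones(len(uv))]@s["R"]
    c=-s["R"].T@s["t"]
    return c+d*((z-c[2])/d[:,2])[:,None]
HUE=dict(blue=(105,125,(150,190,330,300)),green=(60,95,(205,220,265,275)),orange=(3,25,(370,215,450,290)))
def fit(s,col,z,rad,box=None):
    lo,hi,b=HUE[col];b=box or b
    hsv=cv2.cvtColor(s["color"],cv2.COLOR_RGB2HSV)
    m=cv2.inRange(hsv,(lo,120,50),(hi,255,255));k=np.zeros_like(m);k[b[1]:b[3],b[0]:b[2]]=1;m*=k
    c=max(cv2.findContours(m,cv2.RETR_EXTERNAL,cv2.CHAIN_APPROX_NONE)[0],key=cv2.contourArea)[:,0]
    P=back(s,cv2.convexHull(c)[:,0],z)[:,:2]
    f=least_squares(lambda q:np.hypot(*(P-q[:2]).T)-q[2],[*P.mean(0),rad],loss="soft_l1",f_scale=2)
    g=least_squares(lambda q:np.hypot(*(P-q[:2]).T)-rad,P.mean(0),loss="soft_l1",f_scale=2)
    return f.x.round(1),g.x.round(1),np.abs(f.fun).max().round(1)
E
python3 - <<'E'
from h import *
import pickle
d=pickle.load(open("s0.pkl","rb"));s=d["top"]
for c,z,rd in(("blue",67,100),("orange",63,74),("green",82,48)):print(c,fit(s,c,z,rd))
print("edge",back(s,[[120,288],[300,283],[440,278],[470,278],[545,190]],0).round())
print("jam",back(s,[160,231],99),"roll",back(s,[329,213],228),"coffee",back(s,[504,257],140))
im=s["color"][180:310,130:470,::-1]
cv2.imwrite("pics/crop0.png",cv2.resize(im,None,fx=2.35,fy=2.35,interpolation=cv2.INTER_CUBIC))
from bench import r
print(r.tcp_to_tips)
E
```

```text
blue (array([469.4, 240.6,  98.2]), array([469.3, 240.9]), np.float64(1.3))
orange (array([ 397.3, -224.8,  112.2]), array([ 440.7, -227.2]), np.float64(14.6))Traceback (most recent call last):
  File "<stdin>", line 4, in <module>
  File "h.py", line 13, in fit
    c=max(cv2.findContours(m,cv2.RETR_EXTERNAL,cv2.CHAIN_APPROX_NONE)[0],key=cv2.contourArea)[:,0]
      ~~~^^^^^^^^^^^^^^^^^^^^^^^^^^^^^^^^^^^^^^^^^^^^^^^^^^^^^^^^^^^^^^^^^^^^^^^^^^^^^^^^^^^^
ValueError: max() iterable argument is empty
```

```bash
sed -i 's/(lo,120,50)/(lo,*sv)/; s/box=None)/box=None,sv=(120,50))/; s/orange=(3,25,/orange=(5,22,/' h.py
python3 - <<'E'
from h import *
import pickle
d=pickle.load(open("s0.pkl","rb"));s=d["top"]
hsv=cv2.cvtColor(s["color"],cv2.COLOR_RGB2HSV)
print(hsv[246,215:262:3].tolist())
print(hsv[254,380:440:5].tolist())
print("orange",fit(s,"orange",63,74,sv=(170,190)))
for lo in (60,80):
  try:print("green",fit(s,"green",82,48,sv=(lo,40)))
  except Exception as e:print(e)
print("edge",back(s,[[120,288],[300,283],[440,278],[470,278],[545,190]],0).round())
print("jam",back(s,[160,231],99),"roll",back(s,[329,213],228),"coffee",back(s,[504,257],140))
im=s["color"][180:310,130:470,::-1]
cv2.imwrite("pics/crop0.png",cv2.resize(im,None,fx=2.35,fy=2.35,interpolation=cv2.INTER_CUBIC))
from bench import r
print(r.tcp_to_tips)
E
```

```text
[[102, 131, 111], [73, 84, 64], [73, 95, 102], [73, 97, 105], [73, 95, 105], [73, 93, 104], [74, 97, 103], [73, 95, 102], [73, 94, 106], [73, 94, 106], [73, 95, 105], [74, 94, 108], [103, 115, 80], [110, 155, 138], [110, 154, 136], [110, 155, 135]]
[[19, 57, 153], [13, 181, 221], [12, 183, 222], [16, 169, 222], [16, 169, 222], [16, 170, 222], [16, 170, 222], [16, 170, 222], [16, 168, 222], [13, 182, 221], [11, 182, 184], [15, 175, 221]]
orange (array([ 440.7, -226.6,   71.1]), array([ 440.8, -226.2]), np.float64(9.7))
green (array([471.8, 249.2,  47.5]), array([471.9, 249.1]), np.float64(1.2))
green (array([472. , 249.6,  47.3]), array([471.9, 249.7]), np.float64(1.1))
edge [[ 376.  585.    0.]
 [ 374.   75.    0.]
 [ 376. -320.    0.]
 [ 374. -404.    0.]
 [ 620. -639.    0.]]
jam [[518.13589017 443.08537887  99.        ]] roll [[525.50312027 -13.51570911 228.        ]] coffee [[ 413.57687484 -459.89960698  140.        ]]
25.0
```

View pics/crop0.png

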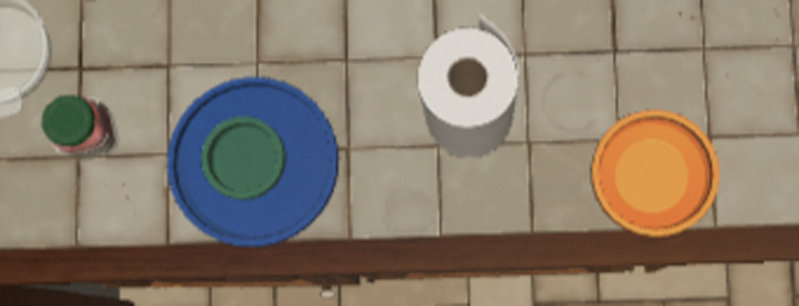

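Blue's centre is about (469,241), green about (472,249.5) and orange about (440.7,-227). I'll grip each lid at its +y rim with yaw 0. First I'll carry the gripper high over the roll to the green lid.

apply_moves --angular '[[0,0,-0.23],[0,0,-0.23],[0,0,-0.23],[0,0,-0.23],[0,0,-0.23],[0,0,-0.23],[0,0,-0.23],[0,0,-0.23],[0,0,0],[0,0,0],[0,0,0],[0,0,0],[0,0,0],[0,0,0],[0,0,0],[0,0,0],[0,0,0],[0,0,0],[0,0,0],[0,0,0]]' --travel '[[0.775,0.875,0.2],[0.775,0.875,0.2],[0.775,0.875,0.2],[0.775,0.875,0.2],[0.775,0.875,0.2],[0.775,0.875,0.2],[0.775,0.875,0.2],[0.775,0.875,0.2],[0.1,0.9,0],[0.1,0.9,0],[0.1,0.9,0],[0.1,0.9,0],[0.1,0.9,0],[0.1,0.9,0],[0.1,0.9,0],[0.1,0.9,0],[0.1,0.9,0],[0.1,0.9,0],[0.1,0.9,0],[0.1,0.9,0]]' --jaw '[0.35,0.35,0.35,0.35,0.35,0.35,0.35,0.35,0.35,0.35,0.35,0.35,0.35,0.35,0.35,0.35,0.35,0.35,0.35,0.35]' --force 60

```text
time: 2.6
tool_pos: [448.2, 132.9, 319.9]
tcp_rot: [180.0, 0.0, -0.0]
ft_force: [0.6, 0.1, -0.7]
finger_gap: 29.7
grip_force: 0.0
```

apply_moves --angular '[[0,0,0],[0,0,0],[0,0,0],[0,0,0],[0,0,0],[0,0,0],[0,0,0],[0,0,0],[0,0,0],[0,0,0],[0,0,0]]' --travel '[[0.12,0.8,0],[0.12,0.8,0],[0.12,0.8,0],[0.12,0.8,0],[0.12,0.8,0],[0,0,-0.8],[0,0,-0.8],[0,0,-0.8],[0,0,-0.8],[0,0,-0.8],[0,0,0]]' --jaw '[0.3,0.3,0.3,0.3,0.3,0.3,0.3,0.3,0.3,0.3,0.3]'

```text
time: 3.98
tool_pos: [470.1, 290.5, 156.8]
tcp_rot: [179.8, 0.4, -0.0]
ft_force: [-0.4, 1.1, 0.2]
finger_gap: 25.4
grip_force: 0.0
```

```bash
python3 - <<'E'
from bench import r
from h import *
import pickle
st=r.sense();s=r.snapshot("wrist");t=r.snapshot("top")
pickle.dump((st,s,t),open("s1.pkl","wb"))
print(st["tool_pos"],st["finger_gap"],s["mount"],s["fx"],s["cx"],s["cy"])
cv2.imwrite("pics/w1.png",s["color"][:,:,::-1])
print("orange",fit(t,"orange",63,74,sv=(150,165)))
E
```

```text
[470.0946171  290.53164282 156.78476454] 25.362112235982263 [[-7.85697020e-04 -9.62194083e-01 -2.72363596e-01  6.86775149e+01]
 [ 9.99998589e-01 -3.51530297e-04 -1.64286103e-03 -3.69321272e-01]
 [ 1.48500711e-03 -2.72364503e-01  9.62193002e-01 -1.18594520e+02]
 [ 0.00000000e+00  0.00000000e+00  0.00000000e+00  1.00000000e+00]] 357.764129748805 325.51104262492885 242.1036460690607
orange (array([ 441.9, -226.7,   72.7]), array([ 441.6, -227. ]), np.float64(0.7))
```

View pics/w1.png

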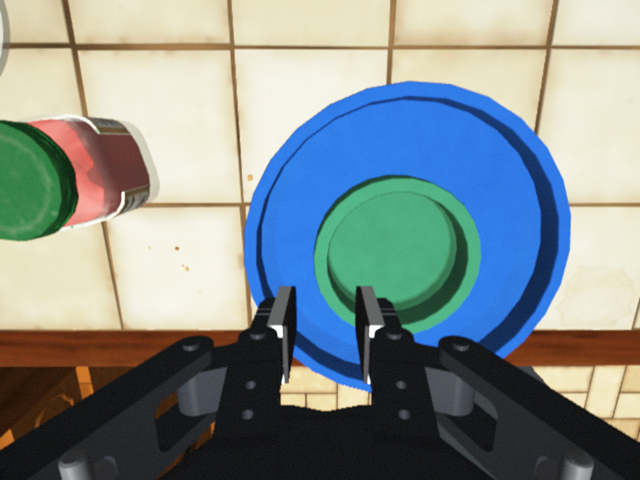

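```bash
cat >>h.py <<'E'
from scipy.spatial.transform import Rotation as Ro
def wcam(st,s):
    T=np.eye(4);T[:3,:3]=Ro.from_euler("xyz",st["tcp_rot"],degrees=True).as_matrix();T[:3,3]=st["tool_pos"]
    M=np.linalg.inv(T@s["mount"]);return dict(s,R=M[:3,:3],t=M[:3,3])
E
python3 - <<'E'
from h import *
import pickle
st,s,t=pickle.load(open("s1.pkl","rb"));w=wcam(st,s)
print(fit(w,"green",82,48,box=(300,150,500,345),sv=(80,60)))
print(fit(w,"blue",67,100,box=(230,60,600,300)))
E
```

```text
(array([472.6, 250.8,  47.7]), array([472.6, 250.8]), np.float64(1.2))
(array([469.9, 241.8,  99. ]), array([468.8, 241.7]), np.float64(0.8))
```

apply_moves --angular '[[0,0,0],[0,0,0],[0,0,0],[0,0,0],[0,0,0]]' --travel '[[0.05,0.1,0],[0,0,-0.5],[0,0,-0.5],[0,0,-0.5],[0,0,0]]' --jaw '[0.3,0.3,0.3,0.3,0.3]'

```text
time: 4.7
tool_pos: [472.4, 294.6, 97.0]
tcp_rot: [179.9, 0.3, -0.0]
ft_force: [-0.5, -0.2, -0.3]
finger_gap: 25.6
grip_force: 0.0
```

apply_moves --angular '[[0,0,0],[0,0,0],[0,0,0],[0,0,0],[0,0,0],[0,0,0]]' --travel '[[0,0,-0.15],[0,0,0],[0,0,0],[0,0,0],[0,0,0],[0,0,0]]' --jaw '[0.3,0.3,0,0,0,0]' --force 60

```text
time: 5.45
tool_pos: [474.8, 296.0, 94.9]
tcp_rot: [-180.0, -0.1, -0.0]
ft_force: [-0.4, 0.8, 4.6]
finger_gap: 6.9
grip_force: 56.3
```

apply_moves --angular '[[0,0,0],[0,0,0],[0,0,0],[0,0,0],[0,0,0]]' --travel '[[0,0,0.3],[0,0,0.7],[0,0,1],[0,0,0],[0,0,0]]' --jaw '[0,0,0,0,0]'

```text
time: 6.08
tool_pos: [474.3, 295.5, 174.2]
tcp_rot: [180.0, 0.0, -0.0]
ft_force: [-0.3, 0.4, -1.1]
finger_gap: 6.6
grip_force: 55.9
```

```bash
cat > look.py <<'E'
import sys
from bench import r
from h import *
n=sys.argv[1];st=r.sense();w=wcam(st,r.snapshot("wrist"));t=r.snapshot("top");d=r.snapshot("side")
import pickle;pickle.dump((st,w,t,d),open(n+".pkl","wb"))
print(st["tool_pos"].round(1),st["tcp_rot"].round(2),st["ft_force"].round(1),round(st["finger_gap"],1))
a=w["color"][60:460,100:600];b=d["color"][130:370,180:430]
h=cv2.hconcat([cv2.resize(a,(400,320)),cv2.resize(b,(333,320))])
cv2.imwrite(f"pics/{n}.png",h[:,:,::-1])
E
python3 look.py g1
```

```text
[474.3 295.5 174.2] [ 1.7999e+02  0.0000e+00 -1.0000e-02] [-0.3  0.4 -1.1] 6.6
```

View pics/g1.png

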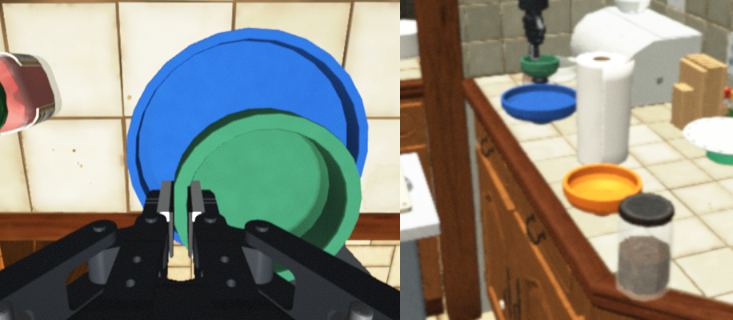

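Green is held, level and clear of the blue lid. Next it goes to its parking spot on the worktop.

apply_moves --angular '[[0,0,0],[0,0,0],[0,0,0],[0,0,0],[0,0,0],[0,0,0],[0,0,0],[0,0,0],[0,0,0],[0,0,0],[0,0,0],[0,0,0]]' --travel '[[-0.225,-0.78,0],[-0.225,-0.78,0],[-0.225,-0.78,0],[-0.225,-0.78,0],[-0.225,-0.78,0],[-0.225,-0.78,0],[0,0,-0.7],[0,0,-0.7],[0,0,-0.5],[0,0,-0.25],[0,0,-0.15],[0,0,0]]' --jaw '[0,0,0,0,0,0,0,0,0,0,0,0]'

```text
time: 7.72
tool_pos: [420.4, 108.5, 82.3]
tcp_rot: [180.0, 0.0, -0.0]
ft_force: [0.2, -0.3, -1.5]
finger_gap: 6.5
grip_force: 56.0
```

apply_moves --angular '[[0,0,0],[0,0,0],[0,0,0],[0,0,0],[0,0,0]]' --travel '[[0,0,-0.08],[0,0,-0.06],[0,0,-0.06],[0,0,-0.03],[0,0,0]]' --jaw '[0,0,0,0,0]'

```text
time: 8.35
tool_pos: [420.3, 108.5, 73.0]
tcp_rot: [180.0, 0.0, -0.0]
ft_force: [0.1, -0.8, -0.7]
finger_gap: 6.6
grip_force: 56.0
```

apply_moves --angular '[[0,0,0],[0,0,0],[0,0,0],[0,0,0]]' --travel '[[0,0,-0.03],[0,0,-0.03],[0,0,0],[0,0,0]]' --jaw '[0,0,0,0]'

```text
time: 8.85
tool_pos: [421.1, 109.2, 71.8]
tcp_rot: [-179.9, -0.1, -0.0]
ft_force: [-2.4, 3.6, 7.6]
finger_gap: 6.8
grip_force: 57.5
```

apply_moves --angular '[[0,0,0],[0,0,0],[0,0,0],[0,0,0],[0,0,0],[0,0,0],[0,0,0],[0,0,0],[0,0,0],[0,0,0],[0,0,0],[0,0,0],[0,0,0],[0,0,0],[0,0,0],[0,0,0],[0,0,0],[0,0,0],[0,0,0],[0,0,0]]' --travel '[[0,0,0],[0,0,0],[0,0,0.1],[0,0,0.6],[0,0,0.9],[0,0,0.9],[0,0,0.9],[0,0,0.9],[0,0,0.9],[0,0,0.9],[0.07,-0.83,0],[0.07,-0.83,0],[0.07,-0.83,0],[0.07,-0.83,0],[0.07,-0.83,0],[0.07,-0.83,0],[0.07,-0.83,0],[0.07,-0.83,0],[0,0,0],[0,0,0]]' --jaw '[0.3,0.3,0.3,0.3,0.3,0.3,0.3,0.3,0.3,0.3,0.3,0.3,0.3,0.3,0.3,0.3,0.3,0.3,0.3,0.3]'

```text
time: 11.35
tool_pos: [442.7, -156.8, 314.7]
tcp_rot: [-180.0, 0.0, -0.0]
ft_force: [-0.7, -0.3, -0.2]
finger_gap: 25.5
grip_force: 0.0
```

```bash
python3 look.py o1; python3 - <<'E'
from h import *
import pickle
st,w,t,d=pickle.load(open("o1.pkl","rb"))
print("green",fit(t,"green",59,48,box=(250,220,350,300),sv=(60,40)))
for bx in ((200,60,640,470),):print("orange w",fit(w,"orange",63,74,box=bx,sv=(150,190)))
E
```

```text
[ 442.7 -156.8  314.7] [-1.7997e+02  1.0000e-02 -3.0000e-02] [-0.7 -0.3 -0.2] 25.5
green (array([419.7,  64.7,  46.1]), array([419.2,  64. ]), np.float64(0.6))
orange w (array([ 441.5, -226.8,   73.5]), array([ 441.4, -226.8]), np.float64(0.6))
```

View pics/o1.png

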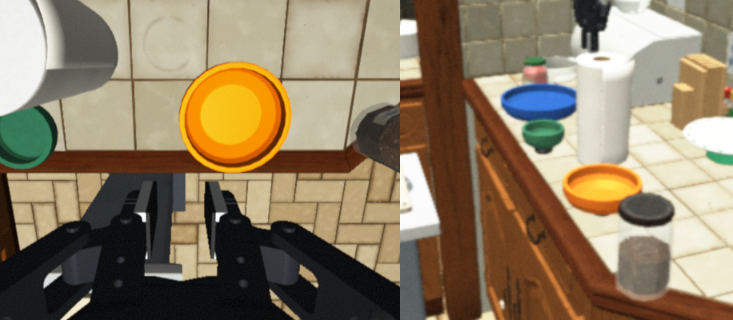

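Green stands upright at (419.7,64.5), and orange is confirmed at (441.5,-226.8). Next I'll descend and grip it.

apply_moves --angular '[[0,0,0],[0,0,0],[0,0,0],[0,0,0],[0,0,0],[0,0,0],[0,0,0],[0,0,0],[0,0,0],[0,0,0],[0,0,0],[0,0,0],[0,0,0],[0,0,0],[0,0,0]]' --travel '[[-0.03,0,-0.9],[0,0,-0.9],[0,0,-0.9],[0,0,-0.9],[0,0,-0.9],[0,0,-0.9],[0,0,-0.3],[0,0,-0.2],[0,0,0],[0,0,0],[0,0,0],[0,0,0],[0,0,0],[0,0,0],[0,0,0]]' --jaw '[0.3,0.3,0.3,0.3,0.3,0.3,0.3,0.3,0.3,0.3,0,0,0,0,0]' --force 70

```text
time: 13.38
tool_pos: [441.9, -157.0, 79.1]
tcp_rot: [-180.0, -0.0, -0.0]
ft_force: [-0.6, 2.7, 5.3]
finger_gap: 5.6
grip_force: 68.2
```

apply_moves --angular '[[0,0,0],[0,0,0],[0,0,0],[0,0,0],[0,0,0],[0,0,0],[0,0,0]]' --travel '[[0,0,0],[0,0,-0.08],[0,0,0],[0,0,0],[0,0,0],[0,0,0],[0,0,0]]' --jaw '[0.2,0.2,0.2,0,0,0,0]' --force 70

```text
time: 14.25
tool_pos: [441.5, -157.1, 75.4]
tcp_rot: [-180.0, 0.0, -0.0]
ft_force: [-0.4, -0.2, -2.3]
finger_gap: 6.2
grip_force: 67.3
```

apply_moves --angular '[[0,0,0],[0,0,0],[0,0,0],[0,0,0],[0,0,0],[0,0,0],[0,0,0],[0,0,0],[0,0,0],[0,0,0]]' --travel '[[0,0,0.3],[0,0,0.6],[0,0,0.8],[0,0,0.9],[0,0,0.9],[0,0,0.9],[0,0,0.9],[0,0,0.7],[0,0,0.5],[0,0,0]]' --jaw '[0,0,0,0,0,0,0,0,0,0]'

```text
time: 15.5
tool_pos: [442.2, -157.4, 337.4]
tcp_rot: [179.9, -0.2, -0.0]
ft_force: [0.2, 0.3, -2.7]
finger_gap: 6.3
grip_force: 67.4
```

```bash
python3 look.py o2; python3 - <<'E'
from h import *
import pickle
st,w,t,d=pickle.load(open("o2.pkl","rb"))
print(fit(t,"orange",st["tool_pos"][2]-75.4+63,74,box=(340,180,480,300),sv=(150,165)))
E
```

```text
[ 442.2 -157.4  337.4] [ 1.7992e+02 -1.7000e-01 -0.0000e+00] [ 0.2  0.3 -2.7] 6.3
(array([ 415.5, -197.2,   38.1]), array([ 462.1, -167.1]), np.float64(7.0))
```

View pics/o2.png

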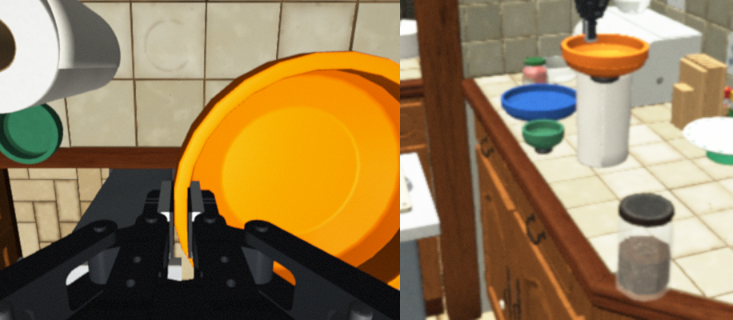

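apply_moves --angular '[[0,0,0],[0,0,0],[0,0,0],[0,0,0],[0,0,0],[0,0,0],[0,0,0],[0,0,0],[0,0,0],[0,0,0],[0,0,0],[0,0,0],[0,0,0],[0,0,0],[0,0,0],[0,0,0],[0,0,0],[0,0,0],[0,0,0],[0,0,0]]' --travel '[[0.05,0.6,0],[0.05,0.9,0],[0.05,0.9,0],[0.05,0.9,0],[0.05,0.9,0],[0.05,0.9,0],[0.05,0.9,0],[0.05,0.9,0],[0.05,0.9,0],[0.05,0.9,0],[0.05,0.9,0],[0.05,0.9,0],[0.05,0.9,0],[0.02,0.3,0],[0,0,-0.9],[0,0,-0.9],[0,0,-0.9],[0,0,-0.9],[0,0,-0.9],[0,0,0]]' --jaw '[0,0,0,0,0,0,0,0,0,0,0,0,0,0,0,0,0,0,0,0]'

```text
time: 18.15
tool_pos: [465.7, 308.8, 151.1]
tcp_rot: [179.8, 0.4, -0.0]
ft_force: [-1.1, 0.2, -2.9]
finger_gap: 6.4
grip_force: 67.7
```

```bash
python3 look.py o3; python3 - <<'E'
from h import *
import pickle
st,w,t,d=pickle.load(open("o3.pkl","rb"))
z=st["tool_pos"][2]-75.4+63
print(fit(w,"orange",z,74,box=(290,60,640,300),sv=(130,140)))
print(fit(w,"blue",67,100,box=(200,40,640,200)))
E
```

```text
[465.7 308.8 151.1] [ 1.7975e+02  4.3000e-01 -3.0000e-02] [-1.1  0.2 -2.9] 6.4
(array([477. , 247.3,  62.8]), array([465.5, 240.7]), np.float64(6.8))
(array([470.4, 241.8,  98.5]), array([468.7, 241.2]), np.float64(37.0))
```

View pics/o3.png

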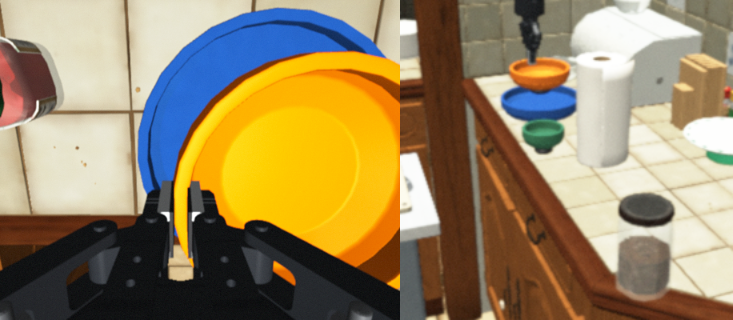

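apply_moves --angular '[[0,0,0],[0,0,0],[0,0,0]]' --travel '[[0,0,0],[0,0,0],[0,0,0]]' --jaw '[0,0,0]'

```text
time: 18.68
tool_pos: [468.7, 311.1, 156.2]
tcp_rot: [-180.0, -0.1, -0.0]
ft_force: [0.1, 0.1, -2.6]
finger_gap: 6.3
grip_force: 67.7
```

apply_moves --angular '[[0,0,0],[0,0,0],[0,0,0],[0,0,0],[0,0,0],[0,0,0],[0,0,0],[0,0,0]]' --travel '[[0,0,-0.4],[0,0,-0.4],[0,0,-0.2],[0,0,-0.15],[0,0,-0.1],[0,0,-0.1],[0,0,0],[0,0,0]]' --jaw '[0,0,0,0,0,0,0,0]'

```text
time: 19.68
tool_pos: [468.6, 311.0, 101.8]
tcp_rot: [-180.0, -0.0, -0.0]
ft_force: [-0.6, 0.6, -2.3]
finger_gap: 6.3
grip_force: 67.7
```

apply_moves --angular '[[0,0,0],[0,0,0],[0,0,0],[0,0,0],[0,0,0]]' --travel '[[0,0,-0.05],[0,0,-0.04],[0,0,-0.03],[0,0,0],[0,0,0]]' --jaw '[0,0,0,0,0]'

```text
time: 20.3
tool_pos: [468.9, 311.6, 97.7]
tcp_rot: [-179.9, -0.1, 0.0]
ft_force: [-1.3, 3.7, 5.3]
finger_gap: 6.0
grip_force: 68.6
```

apply_moves --angular '[[0,0,0],[0,0,0],[0,0,0],[0,0,0],[0,0,0],[0,0,0],[0,0,0],[0,0,0],[0,0,0],[0,0,0],[0,0,0],[0,0,0],[0,0,0],[0,0,0],[0,0,0],[0,0,0]]' --travel '[[0,0,0],[0,0,0],[0,0,0.1],[0,0,0.4],[0,0,0.9],[0,0,0.9],[0,0,0.6],[-0.205,-0.845,0],[-0.205,-0.845,0],[-0.205,-0.845,0],[-0.205,-0.845,0],[-0.205,-0.845,0],[-0.205,-0.845,0],[0,0,0],[0,0,0],[0,0,0]]' --jaw '[0.25,0.25,0.25,0.25,0.25,0.25,0.25,0.25,0.25,0.25,0.25,0.25,0.25,0.25,0.25,0.25]'

```text
time: 22.3
tool_pos: [419.4, 108.8, 213.1]
tcp_rot: [-180.0, -0.0, 0.0]
ft_force: [0.0, -0.9, 1.0]
finger_gap: 21.7
grip_force: 0.0
```

```bash
python3 look.py o4; python3 - <<'E'
from h import *
import pickle
st,w,t,d=pickle.load(open("o4.pkl","rb"))
print("or top",fit(t,"orange",86,74,box=(190,200,290,295),sv=(150,165)))
print("blue top",fit(t,"blue",67,100,box=(190,190,290,282)))
print("green w",fit(w,"green",59,48,box=(300,60,600,300),sv=(80,60)))
a=cv2.resize(w["color"][0:400,0:640],(400,250));b=cv2.resize(t["color"][190:310,140:360],(400,218))
cv2.imwrite("pics/o4.png",cv2.vconcat([a,b])[:,:,::-1])
E
```

```text
[419.4 108.8 213.1] [-1.7998e+02 -2.0000e-02  4.0000e-02] [ 0.  -0.9  1. ] 21.7
or top (array([470. , 244.7,  69.5]), array([470.9, 239.1]), np.float64(31.1))
blue top (array([470.3, 244.7,  94.9]), array([470.5, 238. ]), np.float64(2.7))
green w (array([420. ,  65.6,  47.4]), array([420.1,  65.6]), np.float64(0.8))
```

View pics/o4.png

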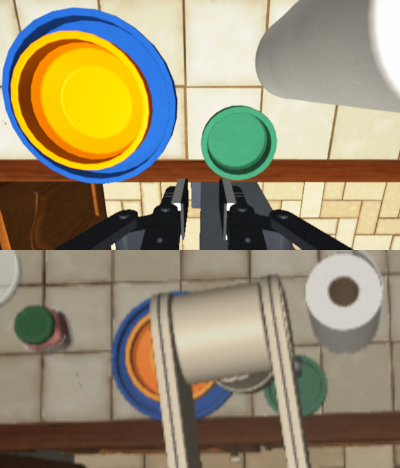

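The orange lid sits in blue; the arm blocks the top view, so I'll measure from the wrist picture.

```bash
python3 - <<'E'
from h import *
import pickle
st,w,t,d=pickle.load(open("o4.pkl","rb"))
print("or",fit(w,"orange",86,74,box=(30,20,300,275),sv=(150,150)))
print("blue",fit(w,"blue",67,100,box=(0,10,310,250)))
E
```

```text
or (array([469.6, 242.8,  66.7]), array([468.1, 235.2]), np.float64(0.7))
blue (array([469.6, 241.3,  99.6]), array([469.3, 241.3]), np.float64(1.3))
```

apply_moves --angular '[[0,0,0],[0,0,0],[0,0,0],[0,0,0],[0,0,0],[0,0,0],[0,0,0]]' --travel '[[0,0,-0.8],[0,0,-0.8],[0,0,-0.8],[0,0,-0.6],[0,0,-0.3],[0,0,0],[0,0,0]]' --jaw '[0.25,0.25,0.25,0.25,0.25,0.25,0.25]'

```text
time: 23.32
tool_pos: [420.1, 108.3, 81.8]
tcp_rot: [-180.0, -0.1, 0.0]
ft_force: [1.0, -0.2, 1.2]
finger_gap: 21.3
grip_force: 0.0
```

apply_moves --angular '[[0,0,0],[0,0,0],[0,0,0],[0,0,0],[0,0,0],[0,0,0]]' --travel '[[0,0.02,-0.23],[0,0,0],[0,0,0],[0,0,0],[0,0,0],[0,0,0]]' --jaw '[0.25,0.25,0,0,0,0]' --force 60

```text
time: 24.08
tool_pos: [419.4, 108.9, 71.7]
tcp_rot: [-180.0, -0.0, -0.0]
ft_force: [0.5, 0.9, 0.7]
finger_gap: 6.2
grip_force: 56.2
```

```bash
python3 - <<'E'
from h import *
import pickle
st,w,t,d=pickle.load(open("o4.pkl","rb"))
h=cv2.cvtColor(w["color"],cv2.COLOR_RGB2HSV);print(h[130,15:70:4].tolist(),h[150,225:270:4].tolist())
for sv in((120,110),(120,80),(100,60)):
  print("or",sv,fit(w,"orange",86,74,box=(10,20,300,278),sv=sv))
E
```

```text
[[108, 203, 93], [24, 255, 255], [25, 255, 255], [26, 255, 255], [13, 246, 166], [13, 253, 125], [13, 247, 124], [12, 240, 122], [13, 255, 116], [13, 255, 215], [16, 255, 249], [17, 255, 250], [17, 255, 249], [19, 255, 254]] [[27, 255, 255], [28, 228, 255], [27, 225, 255], [12, 230, 121], [129, 97, 134], [108, 202, 234], [107, 198, 234], [107, 199, 233], [108, 200, 232], [107, 201, 233], [108, 198, 232], [108, 202, 230]]
or (120, 110) (array([469.6, 242.8,  66.7]), array([468.1, 235.2]), np.float64(0.7))
or (120, 80) (array([469.6, 242.8,  66.7]), array([468.1, 235.2]), np.float64(0.7))
or (100, 60) (array([469.6, 242.8,  66.7]), array([468.1, 235.2]), np.float64(0.7))
```

apply_moves --angular '[[0,0,0],[0,0,0],[0,0,0],[0,0,0],[0,0,0],[0,0,0]]' --travel '[[0,0,0.3],[0,0,0.8],[0,0,0.9],[0,0,0.9],[0,0,0],[0,0,0]]' --jaw '[0,0,0,0,0,0]'

```text
time: 24.82
tool_pos: [419.0, 108.8, 187.3]
tcp_rot: [180.0, 0.0, -0.0]
ft_force: [-0.7, 0.5, -0.9]
finger_gap: 6.8
grip_force: 56.0
```

```bash
sed -i 's/orange=(5,22/orange=(5,33/' h.py; python3 look.py g2; python3 - <<'E'
from h import *
import pickle
st,w,t,d=pickle.load(open("o4.pkl","rb"))
print("or",fit(w,"orange",86,74,box=(10,20,300,278),sv=(150,110)))
st,w,t,d=pickle.load(open("g2.pkl","rb"))
print("held",fit(w,"green",st["tool_pos"][2]-71.7+59,48,box=(280,60,640,300),sv=(80,50)))
E
```

```text
[419.  108.8 187.3] [ 1.8e+02  1.0e-02 -1.0e-02] [-0.7  0.5 -0.9] 6.8
or (array([469.8, 241.7,  74.3]), array([469.8, 241.7]), np.float64(2.1))
held (array([421.1,  67.7,  47.3]), array([420.1,  67.7]), np.float64(1.8))
```

apply_moves --angular '[[0,0,0],[0,0,0],[0,0,0],[0,0,0],[0,0,0],[0,0,0],[0,0,0],[0,0,0],[0,0,0]]' --travel '[[0.16,0.5,0],[0.22,0.8,0],[0.25,0.9,0],[0.25,0.9,0],[0.22,0.8,0],[0.14,0.51,0],[0,0,0],[0,0,0],[0,0,0]]' --jaw '[0,0,0,0,0,0,0,0,0]'

```text
time: 26.1
tool_pos: [468.6, 284.4, 187.2]
tcp_rot: [180.0, 0.0, -0.1]
ft_force: [-0.2, 0.4, -1.4]
finger_gap: 6.6
grip_force: 56.2
```

```bash
python3 look.py g3; python3 - <<'E'
from h import *
import pickle
st,w,t,d=pickle.load(open("g3.pkl","rb"))
print("held",fit(w,"green",st["tool_pos"][2]-71.7+59,48,box=(280,60,640,300),sv=(80,50)))
E
```

```text
[468.6 284.4 187.2] [ 1.7997e+02  3.0000e-02 -5.0000e-02] [-0.2  0.4 -1.4] 6.6
held (array([470.8, 243.3,  47.3]), array([469.8, 243.4]), np.float64(1.8))
```

View pics/g3.png

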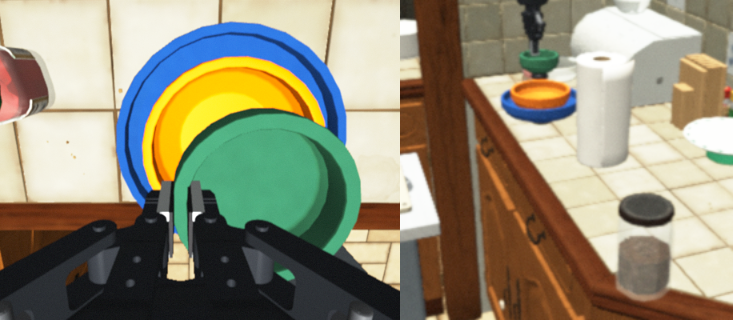

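Green is centred over the orange lid. Lowering now.

apply_moves --angular '[[0,0,0],[0,0,0],[0,0,0],[0,0,0],[0,0,0],[0,0,0],[0,0,0]]' --travel '[[0,0,-0.5],[0,0,-0.5],[0,0,-0.3],[0,0,-0.2],[0,0,-0.1],[0,0,0],[0,0,0]]' --jaw '[0,0,0,0,0,0,0]'

```text
time: 27.12
tool_pos: [469.2, 285.5, 124.2]
tcp_rot: [-180.0, -0.1, -0.0]
ft_force: [-0.6, -0.7, -1.0]
finger_gap: 6.8
grip_force: 56.1
```

apply_moves --angular '[[0,0,0],[0,0,0],[0,0,0],[0,0,0],[0,0,0]]' --travel '[[0,0,-0.05],[0,0,-0.04],[0,0,-0.03],[0,0,0],[0,0,0]]' --jaw '[0,0,0,0,0]'

```text
time: 27.75
tool_pos: [468.8, 285.3, 118.7]
tcp_rot: [-180.0, -0.0, -0.0]
ft_force: [-0.7, -0.3, -1.5]
finger_gap: 7.1
grip_force: 56.1
```

apply_moves --angular '[[0,0,0],[0,0,0],[0,0,0],[0,0,0]]' --travel '[[0,0,-0.03],[0,0,-0.03],[0,0,0],[0,0,0]]' --jaw '[0,0,0,0]'

```text
time: 28.25
tool_pos: [469.3, 286.0, 117.4]
tcp_rot: [-179.9, -0.1, 0.0]
ft_force: [-1.6, 2.1, 5.5]
finger_gap: 6.6
grip_force: 57.2
```

Contact at the expected height. I'll release, rise, and back off a little so the cameras can see.

apply_moves --angular '[[0,0,0],[0,0,0],[0,0,0],[0,0,0],[0,0,0],[0,0,0],[0,0,0],[0,0,0],[0,0,0],[0,0,0],[0,0,0],[0,0,0],[0,0,0],[0,0,0],[0,0,0]]' --travel '[[0,0,0],[0,0,0],[0,0,0.1],[0,0,0.4],[0,0,0.9],[0,0,0.9],[0,0,0.9],[0,0,0.9],[-0.3,-0.8,0],[-0.3,-0.8,0],[-0.3,-0.8,0],[-0.3,-0.8,0],[-0.3,-0.8,0],[0,0,0],[0,0,0]]' --jaw '[0.25,0.25,0.25,0.25,0.25,0.25,0.25,0.25,0.25,0.25,0.25,0.25,0.25,0.25,0.25]'

```text
time: 30.12
tool_pos: [409.1, 125.5, 281.3]
tcp_rot: [-180.0, -0.1, -0.0]
ft_force: [0.4, -0.7, 0.1]
finger_gap: 21.3
grip_force: 0.0
```

```bash
python3 look.py f; python3 - <<'E'
from h import *
import pickle
st,w,t,d=pickle.load(open("f.pkl","rb"))
print("green",fit(w,"green",105,48,box=(100,60,400,330),sv=(80,50)))
print("or",fit(w,"orange",86,74,box=(60,40,420,300),sv=(150,110)))
print("blue",fit(w,"blue",67,100,box=(0,10,420,300)))
a=cv2.resize(w["color"],(440,330));b=cv2.resize(d["color"][150:290,230:380],(354,330),interpolation=cv2.INTER_CUBIC)
cv2.imwrite("pics/f.png",cv2.hconcat([a,b])[:,:,::-1])
E
```

```text
[409.1 125.5 281.3] [-1.7996e+02 -1.0000e-01 -4.0000e-02] [ 0.4 -0.7  0.1] 21.3
green (array([468.7, 242. ,  47.6]), array([468.7, 241.9]), np.float64(1.7))
or (array([469.7, 242.4,  73.8]), array([469.7, 242.4]), np.float64(0.9))
blue (array([469.5, 241.7,  99.3]), array([469.5, 241.7]), np.float64(0.6))
```

View pics/f.png

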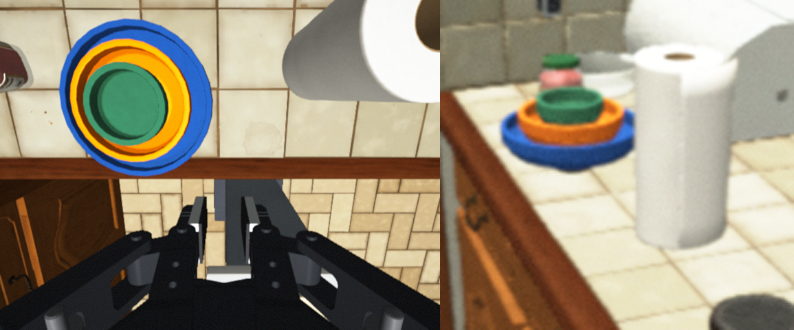

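The stack is nested and level, concentric within about 1 mm, and the bystanders stand untouched.

```bash
python3 -c "
from bench import r
print(r.hand_in())"
```

```text
the job is handed in; nothing more can be done
None
```

The lids are stacked green in orange in blue on the worktop, level and centred to within about 1 mm by the last camera check; I handed the job in at about 30 s with the roll and jars undisturbed, though no verdict came back.

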